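Re-belting a drive: guard over the rail, tensioner held back

ROBOT

A 6-joint arm with a two-finger parallel gripper is mounted at the origin on a cart in front of the work surface, level with it; the furniture and walls round the work are solid. World frame = base frame: x ahead of the robot, y to its left, z up, the work surface at z = 0. Lengths are in m, angles in rad, forces in N, time in s.
With the tool pointing down it reaches from about 0.35 to 1 m from the base axis. Payload 7.1 kg.
Tool frame: the origin (TCP) lies between the finger pads; the fingertips stand 22 mm ahead of it and the grasp point (between the pads) lies 3 mm ahead of it; z points along the fingers, y is the line along which they close (so a half turn about z gives the same grasp; the last joint's range is limited). The gripper opens to 85 mm and grips with 20 to 120 N. Pads are 22 mm wide; open, the fingers measure 114 mm over their backs; the gripper's body (76 mm by 85 mm) begins 54 mm behind the grasp point. The pads swing forward as they close: fully open they stand 13 mm farther back than shut.
Start: joints at [1.177, 0.423, 1.63, -0, 1.089, -0.019], TCP at [0.229, 0.582, 0.253] pointing down, gripper open.
Joint ranges: [-3, 3], [-0.9, 2.11], [0.09, 2.58], [-1.31, 4.45], [0.11, 2.69], [-2.54, 2.54]. Speed limits (rad/s): [2.39, 2.39, 3.01, 3.14, 3.14, 3.14].

INTERFACE

Orientations are given as a rotation vector (axis times angle).
In Python, from rig import manip gives the robot as it stands. The module is installed in compiled form; this text tells all that it offers. Calls block until the motion is done:
- manip.move_to(position, orientation): joint-space move of the TCP to a pose.
- manip.servo_line(position, orientation=None, rate=0.15): straight line of the TCP; orientation=None keeps the orientation; rate is the mean speed in m/s.
- manip.set_joints(angles): joint-space move.
- manip.command_gripper(opening, f_grip=None): finger opening in m; f_grip is the grip in N (None keeps the last); returns when the fingers have stopped.
- manip.hold(seconds).
- manip.solve_ik(position, orientation): joint angles nearest the present ones, or None.
- manip.camera(name): name is "side" or "top"; returns a dict with "image" (400x640x3 uint8, red, green, blue), "fx", "fy", "cx", "cy" (pixels), "cam_to_world" (4x4, takes a point from camera to world coordinates). Camera axes: x right, y down, z forward; pixel columns grow to the right and rows downward; lengths in m; the calibration is good to about 2 mm. A picture is of the moment at which its call begins. There is no depth.
A pose or a line that the arm cannot do raises manip.IKError and nothing moves.
- manip.sign_off(): hands the job in; it is judged then, once.
Readings, each from a call of its own:
- manip.get_time(): time.
- manip.get_joint_positions(): joint angles.
- manip.get_joint_vel(): joint speeds.
- manip.get_tau(): joint torques, N m.
- manip.get_position(): TCP position.
- manip.get_ee_rot(): TCP orientation.
- manip.get_contact_force(): force on the tool from outside, world axes, zero at the start.
- manip.get_torque(): the same for the moment, N m.
- manip.get_width(): finger opening in m.
- manip.get_grip_force(): force on a finger pad.
Only numpy, scipy, OpenCV 4.12 (cv2) and the standard library are available. Lean on these libraries where they do the work, as an engineer would, in place of code of your own. Each camera call takes 0.05 s, during which the arm holds its last target. There are 200 camera calls.

TASK

I am about to slip a new belt onto this drive. Lift the loose guard off its tensioner and hang it astride the bar of the bench rail, then push the sprung tensioner arm back past its ratchet click, nearly to its stop, and hold it there with the fingers: finish while still holding the arm back, clear of the pawl. Leave the other things on the bench alone.

Things in the scene. Friction and masses are not known exactly. Their poses are not given: they have to be found in the camera images.
- drive_unit: Belt drive, fixed: grey plate 166 x 260 x 8 mm on legs, top at z = 70 mm. Origin at bench level under the plate's centre; y along its long side, tensioner side -x (roughly towards the robot). On it two toothed pulleys (54 mm wide, tops at z = 118 mm) at x, y = 43, 92 and 46, -40 mm, the tensioner's pivot at -20, -55. With the guard off, nothing stands on the plate in front (-x) of the idler.
- tensioner (a joint): Angle of the sprung arm about its upright pivot (rad): 0 at rest, growing as it is pushed back (idler about along the drive's +x). The hub's tooth lifts the pawl from about 0.1; it drops behind the tooth with a click near 0.4 and would catch the arm there. Stop at 0.56, idler 57 mm back. The spring resists with 4 N (rest) to 9 N (stop) at the idler, the pawl adds up to 3 N.
- tension_arm: Tensioner arm: flat dark steel bar 22 mm wide, 6 to 14 mm above the plate, from the pivot to the idler's stud 105 mm away; the idler counts as part of it. Origin at the pivot on the plate's top. At joint angle 0 the bar points along the drive's +y, turned 0.25 rad towards -x.
- idler_mid (a point): Middle of the idler, the plain steel roller on the arm's free end: upright axis, 33 mm in diameter, 24 mm tall (z = 84 to 108 mm), a nut 4 mm higher on top; it spins freely. At rest at x = -46, y = +47 mm in the drive's frame, z = 96 mm.
- pawl (a joint): How far the sprung pawl slider (a 5 mm wide steel slide beside the pivot) is pushed out by the tooth (m): 0 fully home, about 0.004 on the tooth's crest, 0 again after the click.
- guard: Loose guard, 3 mm bare aluminium, 0.35 kg: a saddle open below and at both ends, 66 mm wide (x, 60 inside), 120 long (y), 50 high, a 12 mm foot flange on its -x side. It stands on the plate over arm and idler, square to the drive, its origin near x = -36, y = 20 mm of the drive, and blocks the arm. Origin at the centre of its underside; the underside of its top is 47 mm higher.
- guard_handle (a point): Middle of the guard's bow handle: a dark round bar 10 mm thick, straight for 68 mm along the guard's y, 80 mm above the guard's origin, 30 mm above its top sheet.
- rail_stand: Bench rail, fixed: steel base plate 100 x 220 x 8 mm, two flat uprights, and on them a level square-edged steel bar 30 mm wide, 25 high, 248 long, along the stand's y axis. Origin at bench level under the middle of the bar.
- rail_top (a point): Middle of the bar's top face, 150 mm above the bench. The guard hung astride the bar rests with the underside of its top on this face, its length along the bar.
- bolt_a: Bystander: hex bolt 55 mm, standing on its head on the back of the drive unit's plate (one of the guard's bolts).
- bolt_b: Bystander: hex bolt 45 mm, standing on its head beside the other.
- bearing: Bystander: ball bearing, 52 mm across, 16 mm high, lying on the base plate of the rail.
- jar: Bystander: white tub with a red screw lid, 71 mm across, 76 mm high, at the left of the bench.
- screwdriver: Bystander: screwdriver 225 mm long with a red handle, lying on the bench along the rail's base plate.
- pliers: Bystander: combination pliers with blue sleeves, 182 mm, lying at the right rear.
- spanner: Bystander: combination spanner 217 mm, lying near the front edge on the left.

How it is judged:
On the way, in this order (a step that is already met when the one before it is completed fails the run):
1. The guard hangs astride the bar of the rail, let go (x of guard in the frame of rail_stand between -0.024 and 0.024 m and y of guard in the frame of rail_stand between -0.06 and 0.06 m and z of guard in the frame of rail_top between -0.055 and -0.037 m and angle between guard's own z axis and vertical below 0.2 rad and angle between the y axis of guard and the y axis of rail_stand, either way round below 0.4 rad and contact force between guard and rail_stand above 1 N and contact force between guard and the arm below 0.1 N and contact force between guard and the fingers below 0.1 N and linear speed of guard below 0.03 m/s), for 0.3 s.
2. The tensioner arm is pushed back past the click, the pawl home behind its tooth (value of joint tensioner above 0.47 rad and value of joint pawl below 0.0015 m and contact force between the fingers and tension_arm above 3 N), for 0.2 s.
At the end, for the whole second after the job is handed in: Guard astride the bar, untouched: tilt under 0.2 rad, along the bar within 0.4 rad, within 24 mm of its centre line and 60 mm of its middle, origin 37 to 55 mm below its top. Tensioner beyond 0.47 rad, pawl home within 1.5 mm, fingers pressing the arm or idler with over 3 N (all of step 1 and all of step 2); the arm keeps its last pose, push and grip.
It fails at once if a bystander is moved by more than 25 mm (distance of any of bolt_a, bolt_b, bearing, jar, screwdriver, pliers, spanner from where it was at the start of the episode above 0.025 m).
It fails at once if the guard drops onto the bench or floor (height (world z) of guard below 0.045 m).
It also fails if it takes over 51 s, if anything falls off the work surface, if the arm or the gripper's body presses on something with over 40 N, if the wrist force passes 120 N, or if a joint passes its speed limit or range.

## Working session

There is one attempt and no reset: what is moved stays moved. The work goes in short steps, each a Python script; the robot and the scene stay as the last script left them, time stands still between calls to the robot, and variables do not carry over. Pictures are saved under pics/ and viewed, at most 10 in all, crops included, and the job is handed in when it is done.

```bash
mkdir -p pics; python3 - <<'E'
from rig import manip
import cv2,numpy as np
for n in("top","side"):
    c=manip.camera(n);cv2.imwrite(f"pics/{n}0.png",c["image"][:,:,::-1])
    print(n,c["fx"],c["fy"],c["cx"],c["cy"]);print(np.round(c["cam_to_world"],4).tolist())
print(manip.get_time(),manip.get_ee_rot())
E
```

```text
top 393.87911904459594 393.87911904459594 310.5148159773144 198.1732336164036
[[0.0098, -0.9988, 0.0487, 0.4136], [-1.0, -0.0098, 0.001, 0.1102], [-0.0005, -0.0487, -0.9988, 1.3966], [0.0, 0.0, 0.0, 1.0]]
side 498.11885817350884 498.11885817350884 324.6928829789519 201.65549476175588
[[0.8315, -0.3766, 0.4085, -0.0758], [-0.5555, -0.5554, 0.6188, -0.797], [-0.0062, -0.7414, -0.671, 1.0842], [0.0, 0.0, 0.0, 1.0]]
0.1 [-5.85155023e-01 -3.08635742e+00  2.11499652e-03]
```

View pics/top0.png

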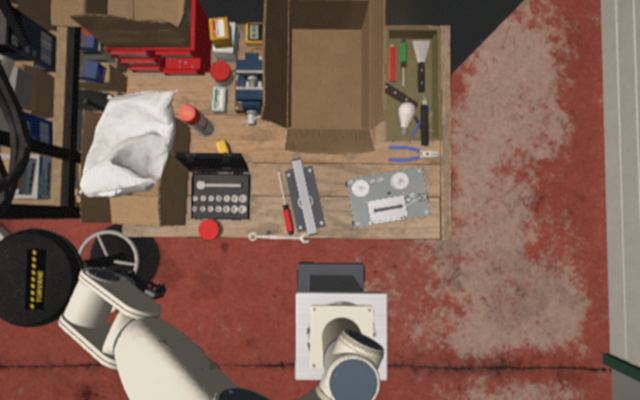

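View pics/side0.png

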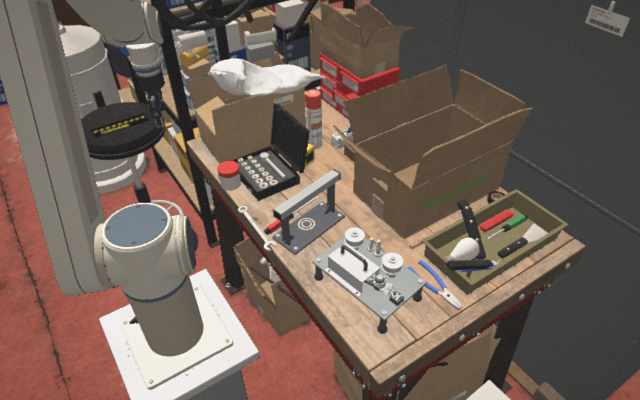

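The top view shows the drive plate near (388,196), the guard near (387,208) and the rail near (305,197). In the side view the guard is near (353,265) and the rail bar runs from (280,212) to (338,178). I'll zoom in on both.

```bash
python3 - <<'E'
import cv2,numpy as np
t=cv2.imread("pics/top0.png");s=cv2.imread("pics/side0.png")
def crop(im,x0,y0,w,h,k):
    o=cv2.resize(im[y0:y0+h,x0:x0+w],None,fx=k,fy=k,interpolation=cv2.INTER_CUBIC)
    for x in range((x0+9)//10*10,x0+w,10):cv2.putText(o,str(x),(int((x-x0)*k),8),0,.28,(0,255,255));o[::4,int((x-x0)*k)]=(0,255,255)
    for y in range((y0+9)//10*10,y0+h,10):cv2.putText(o,str(y),(0,int((y-y0)*k)+3),0,.28,(0,255,255));o[int((y-y0)*k),::4]=(0,255,255)
    return o
cv2.imwrite("pics/tc.png",crop(t,275,150,160,95,5))
cv2.imwrite("pics/sc.png",crop(s,265,165,160,120,5))
E
```

```text
(no output)
```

View pics/tc.png

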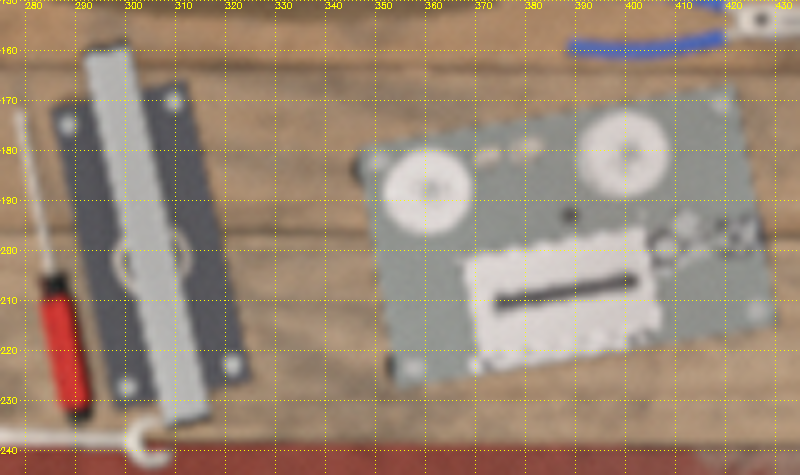

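View pics/sc.png

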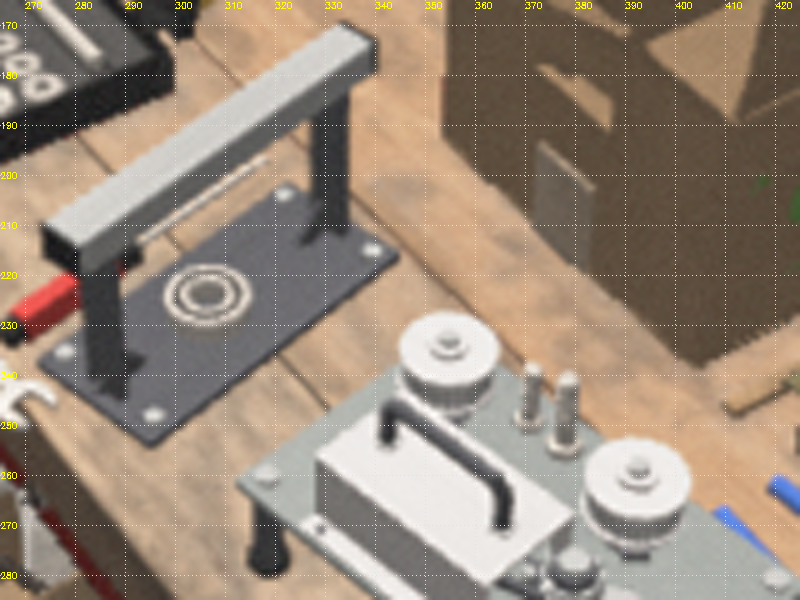

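The crops show the bar with corners at about (291,161), (299,159), (315,233) and (307,235). The handle runs from (373,211) to (403,205), and the pulleys are at (359,188) and (399,180). Next I'll measure them with masks and check the results against the side view.

```bash
cat > h.py <<'E'
import cv2,numpy as np
from rig import manip
def ray(c,u,v,z):
    M=c["cam_to_world"];d=M[:3,:3]@[(u-c["cx"])/c["fx"],(v-c["cy"])/c["fy"],1]
    o=M[:3,3];return o+d*(z-o[2])/d[2]
def proj(c,p):
    M=c["cam_to_world"];q=M[:3,:3].T@(np.asarray(p)-M[:3,3]);return q[:2]/q[2]*[c["fx"],c["fy"]]+[c["cx"],c["cy"]]
def rect(mask,box):
    x0,y0,x1,y1=box;m=np.zeros_like(mask);m[y0:y1,x0:x1]=mask[y0:y1,x0:x1]
    cs,_=cv2.findContours(m,cv2.RETR_EXTERNAL,cv2.CHAIN_APPROX_NONE)
    k=max(cs,key=cv2.contourArea);mm=np.zeros_like(m);cv2.drawContours(mm,[k],-1,255,-1)
    ys,xs=np.nonzero(mm&m);P=np.c_[xs,ys].astype(float);c=P.mean(0);w,V=np.linalg.eigh(np.cov(P.T))
    return c,V[:,1],np.sqrt(12*w),len(P)
E
python3 - <<'E'
from h import *
c=manip.camera("top");s=manip.camera("side")
g=cv2.cvtColor(c["image"],cv2.COLOR_RGB2GRAY);sat=cv2.cvtColor(c["image"],cv2.COLOR_RGB2HSV)[:,:,1]
print(g[197,303],g[180,291],g[208,388],g[205,375],g[188,355],g[190,380],sat[197,303],g[205,340],sat[205,340])
def line(m,box,z,n):
    ce,d,l,N=rect(m,box);a,b=ray(c,*(ce+d*l[1]/2),z),ray(c,*(ce-d*l[1]/2),z)
    if a[1]<b[1]:a,b=b,a
    mid=ray(c,*ce,z);y=(a-b)[:2];L=np.linalg.norm(y);print(n,ce.round(1),N,mid.round(4),"len",L.round(4),"w",(l[0]).round(1),"yaw",np.arctan2(-y[0],y[1]).round(4),"side px",proj(s,mid).round(1),proj(s,a).round(1),proj(s,b).round(1))
    return mid
line(((g>130)&(sat<45)).astype(np.uint8)*255,(284,152,322,240),.15,"bar")
line((g<130).astype(np.uint8)*255,(371,203,405,214),.15,"handle")
bright=(g>195).astype(np.uint8)*255
P=[]
for b in((348,174,374,199),(386,168,412,193)):
    ce,_,l,N=rect(bright,b);P.append(ray(c,*ce,.118));print("pulley",ce,l,N,P[-1],proj(s,P[-1]))
y=(P[0]-P[1])[:2];yaw=np.arctan2(-y[0],y[1])-np.arctan2(-(43-46),132);print("yaw",yaw,np.linalg.norm(y))
R=np.array([[np.cos(yaw),-np.sin(yaw)],[np.sin(yaw),np.cos(yaw)]])
o=(P[0]+P[1])[:2]/2-R@[.0445,.026];print("drive",o,"guard exp",o+R@[-.036,.020],"idler",o+R@[-.046,.047])
E
```

```text
175 84 98 213 220 142 3 148 74
bar [303.1 200.5] 825 [0.4668 0.1348 0.15  ] len 0.2529 w 18.8 yaw -1.4433 side px [303.5 191.5] [336.4 173. ] [267.9 211.4]
handle [387.8 207.9] 64 [ 0.4459 -0.1333  0.15  ] len 0.0916 w 2.3 yaw 0.1792 side px [352.9 252.5] [339.9 242.9] [366.4 262.4]
pulley [360.05670103 187.96391753] [13.92687678 15.02667929] 194 [ 0.51069183 -0.04941024  0.118     ] [353.5749743  231.28537695]
pulley [399.79054054 180.06756757] [13.84248128 14.33863357] 148 [ 0.5377355  -0.17871603  0.118     ] [391.79210405 256.83542805]
yaw 0.18344990620844903 0.13210355082298417
drive [ 0.48520336 -0.14774467] guard exp [ 0.44615898 -0.13464748] idler [ 0.43140136 -0.10992476]
```

The drive's yaw and the handle agree in both views. For the bar I'll use the corners I read, because the mask merged with the bearing. Picking up the guard now.

```bash
cat >> h.py <<'E'
from scipy.spatial.transform import Rotation as Ro
def down(psi): # tool z down, tool y at world angle psi
    y=np.array([np.cos(psi),np.sin(psi),0]);z=np.array([0,0,-1.])
    return Ro.from_matrix(np.c_[np.cross(y,z),y,z]).as_rotvec()
E
python3 - <<'E'
from h import *
c=manip.camera("top");s=manip.camera("side")
a=ray(c,294.9,159.7,.15);b=ray(c,310.8,233.5,.15);d=a-b
print("bar",(a+b)/2,np.linalg.norm(d),"angle",np.arctan2(d[1],d[0]),proj(s,a),proj(s,b),"side rays",ray(s,336.4,170.9,.15),ray(s,276.9,212,.15),a,b)
o=down(.18);p=np.array([.446,-.1338,0])
manip.command_gripper(.05,60)
manip.move_to(p+[0,0,.26],o);print(manip.get_time(),manip.get_joint_positions())
manip.servo_line(p+[0,0,.153],rate=.1);print(manip.get_contact_force())
manip.command_gripper(.0,60);print(manip.get_width(),manip.get_grip_force(),manip.get_contact_force())
manip.servo_line(p+[0,0,.28],rate=.12);print(manip.get_width(),manip.get_contact_force(),manip.get_torque(),manip.get_time())
t=manip.camera("side")["image"];cv2.imwrite("pics/s1.png",cv2.resize(t[120:320,220:480,::-1],None,fx=3,fy=3))
E
```

```text
bar [0.47958934 0.13589723 0.15      ] 0.23963970199189655 angle 0.22261218162538746 [335.2774091 170.5701378] [276.16098202 210.43920892] side rays [0.59833645 0.15915653 0.15      ] [0.36130774 0.10286768 0.15      ] [0.59645252 0.16235083 0.15      ] [0.36272616 0.10944364 0.15      ]
3.3833 [-3.15889621e-01  1.78134150e-01  1.96446162e+00  1.57857348e-04
  9.98881763e-01 -4.96948261e-01]
[ 0.12700192 -0.3106981   1.15238817]
0.008049001802868773 58.626519441604614 [-2.99524438 -1.17694974  5.23222999]
0.007661565999380422 [ 0.85551208  0.05590863 -3.29723453] [ 0.02076801 -0.00357934  0.03719802] 6.2667
```

View pics/s1.png

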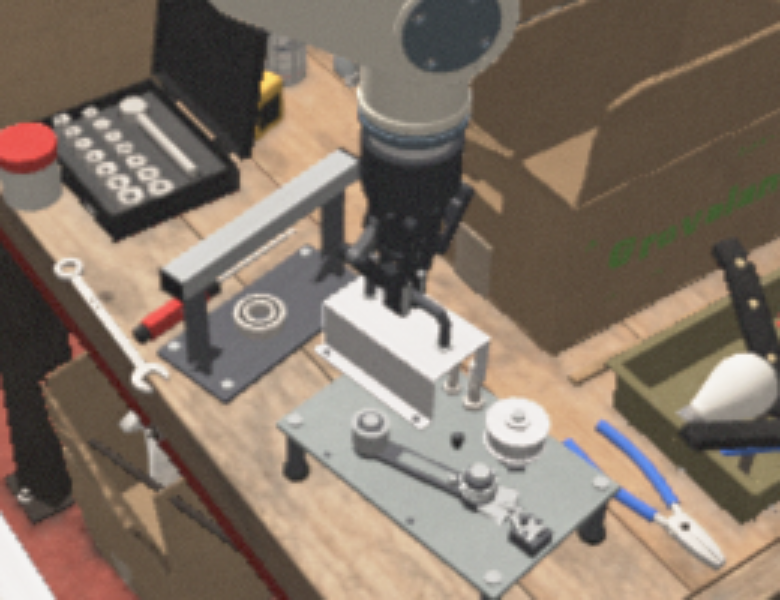

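The guard hangs level in the grip and the arm and idler are uncovered, with the idler at about (343,260). Now I'll hang the guard on the bar, lowering in steps until it makes contact.

```bash
python3 - <<'E'
from h import *
p=np.array([.4797,.1342,0]);o=down(.225-np.pi/2)
manip.move_to(p+[0,0,.285],o);print(manip.get_time(),manip.get_joint_positions().round(2) if hasattr(manip.get_joint_positions(),'round') else 0)
manip.servo_line(p+[0,0,.205],rate=.1);f0=np.array(manip.get_contact_force());print(f0)
z=.192
while z>.180:
    manip.servo_line(p+[0,0,z],rate=.06);f=np.array(manip.get_contact_force());print(z,f)
    if f[2]-f0[2]>2:break
    z-=.002
manip.command_gripper(.05);manip.hold(.2);print(manip.get_contact_force(),manip.get_width())
manip.servo_line(p+[0,0,.27],rate=.12);print(manip.get_contact_force(),manip.get_time())
manip.move_to([.40,-.02,.27],down(.18-np.pi/2))
manip.hold(.2);print(manip.get_time())
for n,(x,y) in(("top",(270,140)),("side",(240,150))):
    t=manip.camera(n)["image"][:,:,::-1];cv2.imwrite(f"pics/{n}2.png",t)
A=cv2.imread("pics/top2.png")[140:250,270:440];B=cv2.imread("pics/side2.png")[150:290,240:410]
cv2.imwrite("pics/c2.png",np.vstack([cv2.resize(A[:,:],None,fx=2.35,fy=2.35,interpolation=3),cv2.resize(B,(int(170*2.35),int(140*2.35)),interpolation=3)]))
E
```

```text
8.1333 [ 0.25  0.2   1.88 -0.    1.07  1.59]
[ 0.11023344 -0.2850598  -3.81928078]
0.192 [-0.30066865  0.63397842 -3.67216552]
0.19 [-0.04694336 -1.28821058 -3.75558974]
0.188 [ 0.46105249 -0.72488146 -3.8604284 ]
0.186 [ 0.13468729  0.82796142 -0.20541036]
[-1.10833408  1.31382386  0.29835381] 0.049874182718746815
[-0.52264688 -0.75931324  0.41249044] 11.725
12.65Traceback (most recent call last):
  File "<stdin>", line 17, in <module>
    return _nx.concatenate(arrs, 0, dtype=dtype, casting=casting)
           ~~~~~~~~~~~~~~~^^^^^^^^^^^^^^^^^^^^^^^^^^^^^^^^^^^^^^^
ValueError: all the input array dimensions except for the concatenation axis must match exactly, but along dimension 1, the array at index 0 has size 400 and the array at index 1 has size 399
```

```bash
python3 - <<'E'
from h import *
A=cv2.imread("pics/top2.png")[140:250,270:440];B=cv2.imread("pics/side2.png")[150:290,240:410]
cv2.imwrite("pics/c2.png",np.vstack([cv2.resize(A,(400,259),interpolation=3),cv2.resize(B,(400,329),interpolation=3)]))
s=manip.camera("side");Rz=Ro.from_euler('z',.183).as_matrix()
o=np.array([.4852,-.1477,.108])
for q in((-.046,.047,0),(-.020,-.055,0),(.043,.092,.01)):print(proj(s,o+Rz@q),o+Rz@q)
E
```

```text
[342.50285461 260.14651329] [ 0.43141503 -0.10985589  0.108     ]
[378.97474375 276.64725755] [ 0.47554287 -0.20542123  0.108     ]
[353.58944426 231.27845914] [ 0.51073981 -0.04941105  0.118     ]
```

View pics/c2.png

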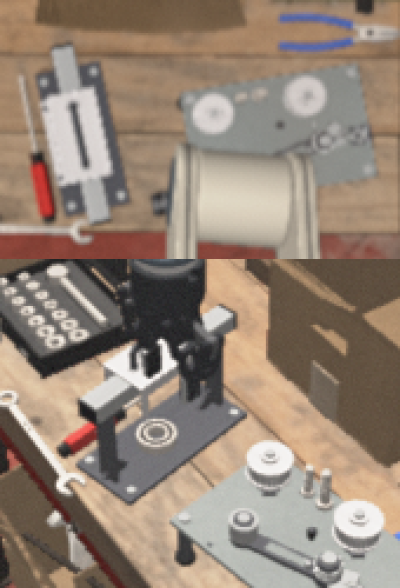

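The guard sits squarely astride the bar with its handle along it. The idler is at about (343,261) in the side view, which matches my model. Now I'll push the arm back with closed fingers.

```bash
cat >> h.py <<'E'
O=np.array([.4852,-.1477]);YAW=.183
def fing(th,back=0,z=.103,r=.0275,na=-.25):
    al=.25-th;q=np.array([-.020-.105*np.sin(al),-.055+.105*np.cos(al)])-(r+back)*np.array([np.cos(na),np.sin(na)])
    c,s=np.cos(YAW),np.sin(YAW);return np.r_[O+np.array([[c,-s],[s,c]])@q,z]
E
python3 - <<'E'
from h import *
o=down(YAW-.25-np.pi/2)
manip.command_gripper(0,60)
manip.move_to(fing(0,.022,.2),o);manip.servo_line(fing(0,.022),rate=.1)
f0=np.array(manip.get_contact_force());print(manip.get_time(),f0)
n=np.array([np.cos(YAW-.25),np.sin(YAW-.25),0])
for th in(0,.15,.3,.42,.48,.50,.52):
    manip.servo_line(fing(th),rate=.05);manip.hold(.1);f=np.array(manip.get_contact_force())-f0
    print(th,f.round(1),"along",(-f@n).round(1),"err mm",((np.array(manip.get_position())-fing(th))*1e3).round(1),round(manip.get_time(),2))
    if -f@n>18:break
for k in("top","side"):cv2.imwrite(f"pics/{k}3.png",manip.camera(k)["image"][:,:,::-1])
cv2.imwrite("pics/s3c.png",cv2.resize(cv2.imread("pics/side3.png")[170:310,260:440],(800,622)[:2] and (770,598),interpolation=3))
E
```

```text
14.975 [ 0.5519309   0.25502125 -0.02592613]
0 [-0.3 -0.  -0.7] along 0.3 err mm [ 0.1  0.  -0. ] 15.67
0.15 [-6.3  0.1  2.3] along 6.3 err mm [-1.4  0.4 -0.3] 16.23
0.3 [-8.5  0.9  3.6] along 8.5 err mm [-2.1  0.5 -0.5] 16.8
0.42 [-4.8  0.3 -3.8] along 4.8 err mm [-0.8  0.2 -0.4] 17.3
0.48 [-8.4 -0.2  0.2] along 8.4 err mm [-2.   0.4 -0.5] 17.68
0.5 [-8.6  0.5  1.3] along 8.6 err mm [-2.1  0.4 -0.5] 18.02
0.52 [-9.2  0.4  1.6] along 9.2 err mm [-2.1  0.4 -0.5] 18.38
```

View pics/s3c.png

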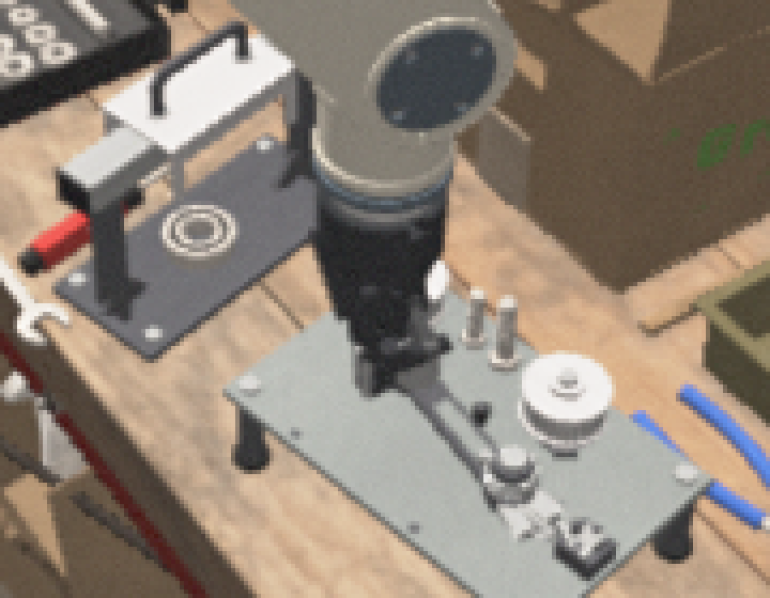

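The guard is still on the bar at about (200,90) in the crop, and the fingers are against the idler at about (390,360). The force dip near 0.42 looks like the click. I'll find the stop by force and then back off slightly.

```bash
python3 - <<'E'
from h import *
n=np.array([np.cos(YAW-.25),np.sin(YAW-.25),0]);f0=np.array([.55,.26,-.03]);p0=fing(.52)
def rd(t):
    manip.hold(.25);a=np.mean([np.array(manip.get_contact_force()) for _ in range(3)],0)-f0
    x=(np.array(manip.get_position())-p0)@n*1e3;print(t,"N",(-a@n).round(1),"mm past .52:",x.round(2),round(manip.get_time(),1));return -a@n
for k in range(1,9):
    manip.servo_line(p0+n*.0015*k,rate=.03)
    if rd(k)>14:break
manip.servo_line(p0+n*(.0015*k-.003),rate=.03);rd("back")
E
```

```text
1 N 9.3 mm past .52: -0.76 19.0
2 N 9.7 mm past .52: 0.7 19.5
3 N 9.7 mm past .52: 2.18 20.0
4 N 9.6 mm past .52: 3.65 20.5
5 N 8.6 mm past .52: 5.1 21.0
6 N 13.0 mm past .52: 5.5 21.5
7 N 17.2 mm past .52: 5.74 22.0
back N 9.9 mm past .52: 5.04 22.5
```

The stop is at about +5.2 mm. The arm is now held just short of it with about 10 N, so I'm handing in.

```bash
python3 -c "
from rig import manip
print(manip.get_contact_force());print(manip.sign_off())"
```

```text
[-9.29775229  0.63966259  2.12489508]
the job is handed in; nothing more can be done
None
```

The guard hangs astride the rail bar, and the fingers are holding the tensioner arm past its click, just short of its stop, with about 10 N; the job is handed in at about 22.5 s, and no verdict came back.

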